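# Reseat the card and start the test unit

### The job

In the open instrument chassis one plug-in card stands proud of its two neighbours. With the closed fingers, push that card down until it is fully home and level with them, then switch on the wide paddle of the outlet box by pressing its raised end fully down, and then press the round button of the grey start pod all the way in and let it go. Only touch and press: leave the narrow paddle and the square key alone, do not lift or shift the pod, and do not disturb the other things on the bench.

Things in the scene. Friction and masses are not known exactly. Their poses are not given: they have to be found in the camera images.
- chassis: fixed white sheet-metal chassis, open at the top, 180 (x) x 140 (y) x 95 mm high; origin at the centre of its underside, z up. Three upright green plug-in cards run along its x axis, each under an aluminium top bar 120 (x) x 16 (y) mm; the bars' centre lines are at y = -45, 0 and +45 mm. The tops of the bars at -45 and 0 mm are fixed at 108 mm height (seated); the one at +45 mm stands 12 to 18 mm higher at the start
- card_top (a point): centre of the upper face of the proud card's top bar (bar 120 x 16 mm, along the chassis' x axis); it goes down with the card, to 108 mm above the table when home
- card (a joint): how far the proud card has been pushed down, m: 0 to 0.022 (0.022 = fully home at a hard stop); starts at 0.004 to 0.010. Stiff sliding fit, about 6 N to push; stays where it is left
- outlet_box: fixed grey metal outlet box, 130 (x) x 115 (y) x 50 mm high; origin at the centre of its underside, z up. Two white rocking paddles, both 68 mm long along the box's x axis, lie on its top: a wide one (40 mm, at y = -24 mm) and a narrow one (18 mm, at y = +36 mm). Each rocks about a pivot line along y at x = 0, 52 mm above the table; the level upper face would lie 62 mm above the table. Off: the +x end is raised; on: the -x end is raised
- wide_paddle_end (a point): point on the wide paddle's upper face, 27 mm from the pivot towards its +x end (raised while off; the paddle ends 7 mm farther out), on its centre line; it moves with the paddle, from about 67 mm above the table when off to about 57 mm when on
- wide_paddle (a joint): angle of the wide paddle, rad: 0 = off, 0.36 = fully on (hard stop); starts at 0 to 0.04. Takes 2 to 7 N on its end; stays where it is left
- narrow_paddle (a joint): angle of the narrow paddle, rad, same meaning; it starts off at 0 to 0.04 and must stay off
- pod: loose, weighted grey plastic start pod on a rubber foot, about 0.9 kg, 125 (x) x 85 (y) x 44 mm high; origin at the centre of its underside, z up. On its top: the round button (32 mm across) at x = +31 mm and the square key (24 mm) at x = -31 mm, both 12 mm higher than the pod's top
- round_button_top (a point): centre of the round button's upper face, 56 mm above the table when released
- round_button (a joint): travel of the round button, m: 0 = released, 0.006 = fully in; sprung, about 5 N to hold fully in, comes back by itself
- square_key (a joint): travel of the square key, m, same meaning and spring; not to be pressed
- flux_bottle: small white plastic bottle, 30 mm across, 65 mm tall, standing about 75 mm beside the pod; bystander, loose; origin at its underside
- heat_sink: finned aluminium heat sink, 40 x 40 x 26 mm, about 90 mm beside the outlet box; bystander, loose; origin at its underside
- spool: steel-grey wire spool standing on its end, 48 mm across, 36 mm high, about 120 mm before the chassis; bystander, loose; origin at its underside
- multimeter: black hand-held meter lying flat, 150 x 75 x 40 mm; bystander, loose; origin at its underside
- parts_bin: open black parts bin, 100 x 75 x 40 mm; bystander, loose; origin at its underside
- screwdriver: screwdriver lying down, 170 mm long; bystander, loose
- mug: white mug, 76 mm across, 85 mm tall; bystander, loose; origin at its underside

How it is judged (in metres and radians):
On the way, in this order (a step that is already met when the one before it is completed fails the run):
1. the proud card is pushed fully home (within 1.8 mm) (value of joint card above 0.0202 m), for 0.2 s.
2. the wide paddle is switched on (value of joint wide_paddle above 0.29 rad), for 0.1 s.
3. the round button is pressed in (value of joint round_button above 0.0045 m), for 0.05 s.
At the end, for the whole second after the job is handed in: Card home within 1.8 mm, wide paddle on (over 0.29 rad), narrow one off (under 0.12 rad), round button and square key released (within 1.5 mm), pod at rest, flat on the bench, within 30 mm of its start, every bystander within 40 mm of its start (value of joint card above 0.0202 m and value of joint wide_paddle above 0.29 rad and value of joint narrow_paddle below 0.12 rad and value of joint each of round_button, square_key below 0.0015 m and distance of pod from where it was at the start of the episode below 0.03 m and height (world z) of pod below 0.01 m and angle between pod's own z axis and vertical below 0.1 rad and linear speed of pod below 0.02 m/s and distance of each of flux_bottle, heat_sink, spool, multimeter, parts_bin, screwdriver, mug from where it was at the start of the episode below 0.04 m); the robot touches nothing.
It fails at once if the wide paddle is switched on before the card is home (value of joint wide_paddle above 0.2 rad and value of joint card below 0.0202 m).
It fails at once if the round button is pressed before the wide paddle is on (value of joint round_button above 0.003 m and value of joint wide_paddle below 0.25 rad).
It fails at once if the card is pulled up, or the narrow paddle or the square key is pressed (value of joint card below 0.002 m or value of joint narrow_paddle above 0.12 rad or value of joint square_key above 0.003 m).
It fails at once if the pod is lifted, tipped or shifted (height (world z) of pod above 0.012 m or distance of pod from where it was at the start of the episode above 0.03 m or angle between pod's own z axis and vertical above 0.15 rad).
It fails at once if a bystander is moved or lifted (more than 40 mm) (distance of any of flux_bottle, heat_sink, spool, multimeter, parts_bin, screwdriver, mug from where it was at the start of the episode above 0.04 m).
It also fails if it takes over 56 s, if anything falls off the work surface, if the arm or the gripper's body presses on something with over 40 N, if the wrist force passes 120 N, or if a joint passes its speed limit or range.

### The arm

A 6-joint arm with a two-finger parallel gripper is mounted at the origin on the work surface. World frame = base frame: x ahead of the robot, y to its left, z up, the work surface at z = 0. Lengths are in m, angles in degrees, forces in N, time in s.
With the tool pointing down it reaches from about 0.275 to 1 m from the base axis. Payload 8.4 kg.
Tool frame: the origin (TCP) lies at the very end of the fingers, on their centre line; the grasp point (between the pads) lies 19 mm behind it; x points along the fingers, y is the direction in which the jaws open and shut, and the axes are right-handed (so a half turn about x gives the same grasp; the last joint's range is limited). The gripper opens to 85 mm and grips with 20 to 120 N. Pads are 22 mm wide; open, the fingers measure 114 mm over their backs; the gripper's body (76 mm by 85 mm) begins 54 mm behind the grasp point. The pads swing forward as they close: fully open they stand 13 mm farther back than shut.
Start: joints at [76.238, 20.225, 93.587, -0, 66.188, -0.138], TCP at [0.147, 0.607, 0.231] pointing down, gripper open.
Joint ranges: [-150.9, 150.9], [-52.94, 120.26], [3.33, 152.33], [-74.26, 254.26], [0, 154.13], [-172.89, 172.89]. Speed limits (degrees/s): [127.2, 127.2, 159.86, 180, 180, 180].

### API

Orientations are given as a 3x3 rotation matrix whose columns are the frame's x, y, z axes.
In Python, from workcell import arm gives the robot as it stands.
- The arm moves only by the tool arm_command, never from a script. Its argument "deltas" is a list of rows, each a list of 7 numbers: the shift along the tool's x, y, z in mm, then the turn, a rotation vector about the tool's x, y, z in degrees, then the opening, from 0 (shut) to 1 (fully open). A call has 1 to 12 rows; each row is the pose to reach, as a shift and turn from the pose commanded when the call began, along the tool's axes at that moment; what a row does not reach only later rows make up. A row lasts 1/12 s, in which the tool goes at most 41.7 mm and 7.16 degrees, less where a joint would pass 70% of its speed; a pose out of reach is approached as far as the arm can. A call with a gripper value outside its range is refused whole. The fingers move at their own pace and stop on an object; the grip force is fixed at half the most. Time passes only in rows, so rows that repeat a pose let the fingers close. It gives the time, the measured TCP pose, the force and the opening at its end, in the units of the state.
- arm.sense(): the state, without advancing time (a new reading comes with each control period).
- arm.grab_frame(name): name is "side" or "top"; returns the picture (480x640x3 uint8, red, green, blue); there is no depth.
- arm.camera_info(name): a dict with "fx", "fy", "cx", "cy" (pixels), "k1" (the pictures are not rectified: a ray, as slopes to the right and down, at radius r is drawn at 1 + k1 r^2 times it, then the intrinsics apply), "position" and "attitude" of the camera in the world. Camera axes: x right, y down, z forward; pixel columns grow to the right and rows downward; lengths in m; the calibration is good to about 2 mm. A picture is of the moment at which its call begins. camera_info takes no time and is no camera call.
- arm.hand_in(): hands the job in, once; it reports no verdict.
The state is a dict: "time": time; "qpos": joint angles; "qvel": joint speeds; "effort": joint torques, N m; "position": TCP position; "orientation": TCP orientation; "contact_force": force on the tool from outside, world axes, zero at the start; "torque": the same for the moment, N m; "opening": opening from 0.0 (shut) to 1.0 (fully open).
Only numpy, scipy, OpenCV 4.12 (cv2) and the standard library are available. Lean on these libraries where they do the work, as an engineer would, in place of code of your own. Each camera call takes 0.05 s, during which the arm holds its last target. There are 200 camera calls.

## Working session

There is one attempt and no reset: what is moved stays moved. The work goes in short steps, Python scripts to look and compute and a tool call to move; the robot and the scene stay as the last step left them, time stands still between calls to the robot, and variables do not carry over. Pictures are saved under pics/ and viewed, and the job is handed in when it is done.

Besides the shell and the picture viewer there is one more tool, called as name(argument=value, ...), one argument or row to a line, values as JSON. arm_command: Moves the arm, as the interface text tells. Its arguments: {"type":"object","properties":{"deltas":{"type":"array","items":{"type":"array","items":{"type":"number"}}}},"required":["deltas"]}

```bash
mkdir -p pics; python3 - <<'E'
from workcell import arm
import cv2
for n in("top","side"):
    cv2.imwrite(f"pics/{n}0.png",arm.grab_frame(n)[:,:,::-1]); print(arm.camera_info(n))
print(arm.sense())
E
```

```text
{'fx': 616.2097566002086, 'fy': 616.2097566002086, 'cx': 319.9306400113249, 'cy': 250.75847869099073, 'k1': -0.03770260425512923, 'position': array([ 0.44159399, -0.03448872,  1.52912017]), 'attitude': array([[ 0.01700689, -0.99642246,  0.08278313],
       [-0.99984818, -0.01663436,  0.00518769],
       [-0.00379208, -0.08285879, -0.99655408]])}
{'fx': 473.04863252885934, 'fy': 473.04863252885934, 'cx': 316.0532878611975, 'cy': 245.4548375292673, 'k1': -0.08556352939391523, 'position': array([0.459675  , 0.59144658, 0.8546352 ]), 'attitude': array([[-0.9818334 , -0.15800276,  0.10506336],
       [-0.18893668,  0.76304377, -0.6181158 ],
       [ 0.01749606, -0.62673706, -0.77903437]])}
{'time': 0.1, 'qpos': array([ 7.62369093e+01,  2.02594356e+01,  9.36235842e+01, -6.05109253e-04,
        6.61875307e+01, -1.37928958e-01]), 'qvel': array([ 0.02783173, -0.06307451, -0.02141205,  0.07298404, -0.00888942,
       -0.02080852]), 'effort': array([-4.89317117e-04, -6.06351328e+01, -3.42817712e+01,  2.47718884e-05,
        3.86742715e-03,  1.89280591e-06]), 'position': array([0.14713994, 0.60700785, 0.23063594]), 'orientation': array([[-2.83560714e-04,  2.35564607e-01,  9.71858650e-01],
       [-1.19828407e-03,  9.71857911e-01, -2.35564778e-01],
       [-9.99999242e-01, -1.23135965e-03,  6.69259207e-06]]), 'contact_force': array([-0.48765373, -0.30479885,  0.58929158]), 'torque': array([ 0.0409194 , -0.04840875, -0.00149381]), 'opening': 1.0017611397380297}
```

View pics/top0.png

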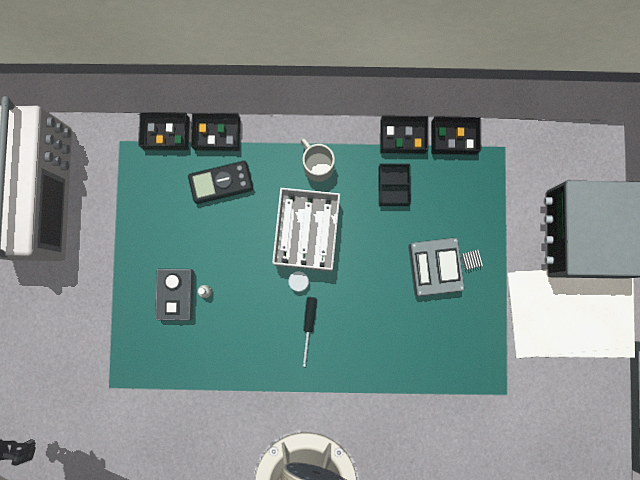

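View pics/side0.png

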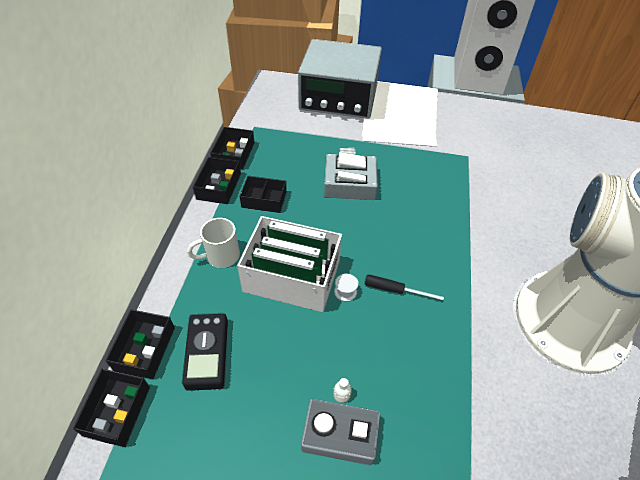

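```bash
python3 - <<'E'
import cv2
t=cv2.imread("pics/top0.png");s=cv2.imread("pics/side0.png")
def c(im,x,y,w,h,k):return cv2.resize(im[y:y+h,x:x+w],None,fx=k,fy=k,interpolation=cv2.INTER_CUBIC)
import numpy as np
cv2.imwrite("pics/a.png",np.hstack([c(t,260,180,95,120,5)[:, :400],c(t,400,220,80,90,5)[:, :400][:450].copy() if 0 else cv2.copyMakeBorder(c(t,400,220,80,90,5),0,150,0,0,0)]))
cv2.imwrite("pics/b.png",np.hstack([c(s,230,205,130,110,4)[:440],cv2.copyMakeBorder(c(s,315,140,70,70,4),0,160,0,0,0)]))
cv2.imwrite("pics/c.png",np.hstack([c(t,145,255,80,75,5),c(s,290,370,100,93,4)[:372] if 0 else cv2.copyMakeBorder(c(s,290,370,100,93,4),0,3,0,0,0)]))
E
```

```text
(no output)
```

View pics/a.png

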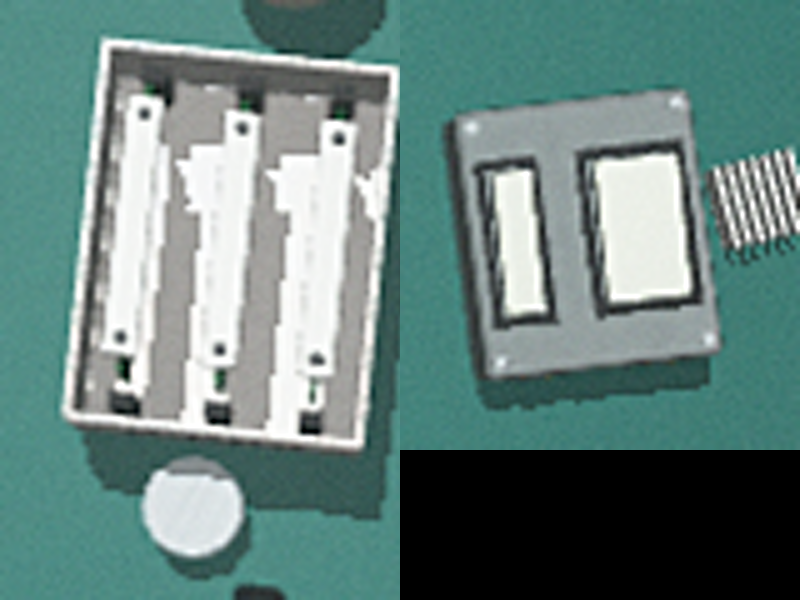

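View pics/b.png

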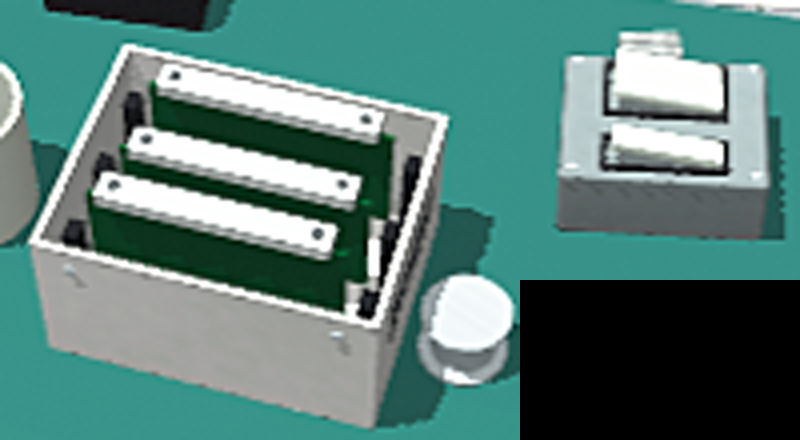

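View pics/c.png

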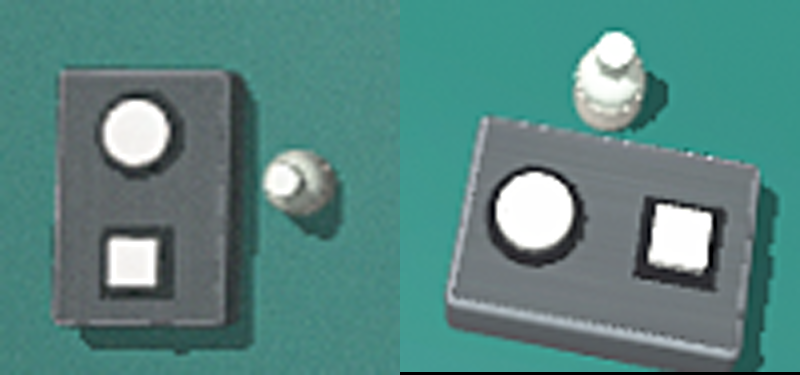

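```bash
cat > h.py <<'E'
from workcell import arm
import numpy as np, cv2
def ray(n,uv):
    c=arm.camera_info(n);K=np.array([[c["fx"],0,c["cx"]],[0,c["fy"],c["cy"]],[0,0,1]])
    p=cv2.undistortPoints(np.array(uv,float).reshape(-1,1,2),K,np.array([c["k1"],0,0,0,0.]))[:,0]
    return c["position"],np.c_[p,np.ones(len(p))]@c["attitude"].T
def onz(n,uv,z):
    o,d=ray(n,uv);return o+d*((z-o[2])/d[:,2])[:,None]
def tri(a,b):
    o1,d1=ray("top",a);o2,d2=ray("side",b);out=[]
    for x,y in zip(d1,d2):
        s=np.linalg.lstsq(np.c_[x,-y],o2-o1,rcond=None)[0];P,Q=o1+s[0]*x,o2+s[1]*y
        out.append([*(P+Q)/2,np.linalg.norm(P-Q)])
    return np.array(out)
cr=lambda p,k,ox,oy:(np.array(p,float)+.5)/k-.5+[ox,oy]
E
python3 - <<'E'
from h import *
np.set_printoptions(precision=4,suppress=True)
a=cr([(145,113),(120,336),(242,128),(219,349),(338,138),(316,359)],5,260,180)
b=cr([(113,185),(318,233),(146,140),(343,184),(175,76),(366,119)],4,230,205)
print("screws",tri(a,b)); print("z123",onz("top",a[:2],.123),onz("side",b[:2],.123))
print("z108",onz("top",a[2:],.108),onz("side",b[2:],.108))
bx=onz("top",cr([(72,127),(278,102),(102,362),(310,340)],5,400,220),.05);print("box",bx,bx.mean(0))
print("paddle",onz("top",cr([(193,153),(283,150),(297,298),(210,308)],5,400,220),.062))
print("wide far end side",onz("side",cr([(613-520,57),(720-520,67),(612-520,108),(723-520,112)],4,315,140),.065))
print("btn",tri(cr([(137,132),(132,262)],5,145,255),cr([(134,210),(282,237)],4,290,370)),onz("top",cr([(137,132),(132,262)],5,145,255),.056))
E
```

```text
screws [[ 0.6688  0.0469  0.1221  0.0017]
 [ 0.5647  0.0561  0.1232  0.0028]
 [ 0.6651  0.0024  0.1051  0.0021]
 [ 0.5608  0.0112  0.1064  0.0029]
 [ 0.661  -0.0424  0.1058  0.0021]
 [ 0.5572 -0.0338  0.1058  0.0025]]
z123 [[0.6695 0.047  0.123 ]
 [0.5661 0.0562 0.123 ]] [[0.6677 0.0475 0.123 ]
 [0.5633 0.056  0.123 ]]
z108 [[ 0.6656  0.0025  0.108 ]
 [ 0.5622  0.0112  0.108 ]
 [ 0.6617 -0.0423  0.108 ]
 [ 0.5583 -0.0338  0.108 ]] [[ 0.6632  0.0047  0.108 ]
 [ 0.5592  0.0124  0.108 ]
 [ 0.6593 -0.0406  0.108 ]
 [ 0.5557 -0.0319  0.108 ]]
box [[ 0.5822 -0.2533  0.05  ]
 [ 0.596  -0.3529  0.05  ]
 [ 0.4693 -0.2683  0.05  ]
 [ 0.4814 -0.3682  0.05  ]] [ 0.5322 -0.3107  0.05  ]
paddle [[ 0.5695 -0.3096  0.062 ]
 [ 0.5717 -0.3527  0.062 ]
 [ 0.501  -0.3593  0.062 ]
 [ 0.4956 -0.3178  0.062 ]]
wide far end side [[ 0.5683 -0.3409  0.065 ]
 [ 0.5001 -0.3458  0.065 ]
 [ 0.5612 -0.2928  0.065 ]
 [ 0.493  -0.3038  0.065 ]]
btn [[0.4847 0.328  0.0497 0.0017]
 [0.4219 0.3279 0.0514 0.0026]] [[0.4853 0.3264 0.056 ]
 [0.4232 0.3266 0.056 ]]
```

arm_command(
  deltas=[
    [0, -20, 28, 0, 0, 0, 0],
    [0, -43, 59, 0, 0, 0, 0],
    [0, -67, 91, 0, 0, 0, 0],
    [0, -90, 123, 0, 0, 0, 0],
    [0, -113, 155, 0, 0, 0, 0],
    [0, -136, 187, 0, 0, 0, 0],
    [0, -160, 219, 0, 0, 0, 0],
    [0, -183, 251, 0, 0, 0, 0],
    [0, -206, 283, 0, 0, 0, 0],
    [0, -230, 315, 0, 0, 0, 0],
    [0, -253, 347, 0, 0, 0, 0],
    [0, -270, 370, 0, 0, 0, 0],
  ],
)

```text
time: 1.1
position: [0.4446, 0.2553, 0.2312]
orientation: [[0.0, 0.236, 0.972], [-0.001, 0.972, -0.236], [-1.0, -0.001, 0.0]]
contact_force: [0.2, 0.5, -0.1]
opening: -0.0
```

arm_command(
  deltas=[
    [0, -20, 27, 0, 0, 0, 0],
    [0, -42, 57, 0, 0, 0, 0],
    [0, -64, 87, 0, 0, 0, 0],
    [0, -86, 117, 0, 0, 0, 0],
    [0, -108, 148, 0, 0, 0, 0],
    [10, -130, 178, 0, 0, 0, 0],
    [30, -148, 202, 0, 0, 0, 0],
    [55, -159, 218, 0, 0, 0, 0],
    [75, -159, 218, 0, 0, 0, 0],
    [90, -159, 218, 0, 0, 0, 0],
    [96, -159, 218, 0, 0, 0, 0],
    [96, -159, 218, 0, 0, 0, 0],
  ],
)

```text
time: 2.1
position: [0.6163, 0.0518, 0.1334]
orientation: [[-0.004, 0.236, 0.972], [-0.0, 0.972, -0.236], [-1.0, -0.001, -0.003]]
contact_force: [-0.0, 0.2, 0.4]
opening: -0.003
```

```bash
python3 - <<'E'
from h import *
s=arm.grab_frame("side")[:,:,::-1]
cv2.imwrite("pics/d.png",cv2.resize(s[120:320,200:420],None,fx=3,fy=3,interpolation=cv2.INTER_CUBIC))
print(arm.sense()["position"],arm.sense()["contact_force"])
E
```

```text
[0.61716481 0.05205298 0.13484955] [0.19824352 0.23906644 0.09858759]
```

View pics/d.png

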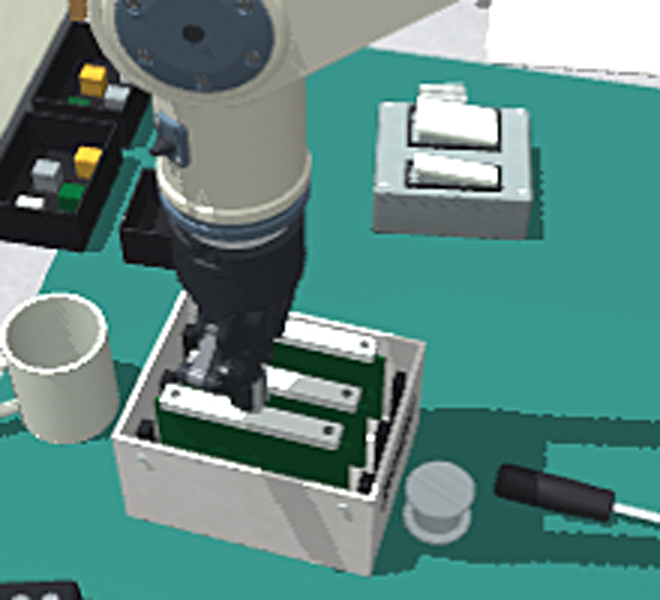

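The side view shows the closed tip just above the middle of the proud bar, at about pixel (255,400). I'm pressing down now.

arm_command(
  deltas=[
    [4, 0, 0, 0, 0, 0, 0],
    [8, 0, 0, 0, 0, 0, 0],
    [11, 0, 0, 0, 0, 0, 0],
    [14, 0, 0, 0, 0, 0, 0],
    [17, 0, 0, 0, 0, 0, 0],
    [20, 0, 0, 0, 0, 0, 0],
    [22, 0, 0, 0, 0, 0, 0],
    [24, 0, 0, 0, 0, 0, 0],
    [25.5, 0, 0, 0, 0, 0, 0],
    [26.5, 0, 0, 0, 0, 0, 0],
    [27, 0, 0, 0, 0, 0, 0],
    [27, 0, 0, 0, 0, 0, 0],
  ],
)

```text
time: 3.15
position: [0.618, 0.0522, 0.1087]
orientation: [[0.001, 0.236, 0.972], [0.0, 0.972, -0.236], [-1.0, 0.001, 0.001]]
contact_force: [0.0, 1.1, 4.8]
opening: -0.002
```

arm_command(
  deltas=[
    [0.5, 0, 0, 0, 0, 0, 0],
    [1, 0, 0, 0, 0, 0, 0],
    [1.5, 0, 0, 0, 0, 0, 0],
    [2, 0, 0, 0, 0, 0, 0],
    [2.5, 0, 0, 0, 0, 0, 0],
    [2.5, 0, 0, 0, 0, 0, 0],
    [2.5, 0, 0, 0, 0, 0, 0],
    [2.5, 0, 0, 0, 0, 0, 0],
  ],
)

```text
time: 3.82
position: [0.6181, 0.0522, 0.1079]
orientation: [[0.001, 0.236, 0.972], [0.0, 0.972, -0.236], [-1.0, 0.001, 0.001]]
contact_force: [-6.8, 1.8, 22.0]
opening: 0.001
```

arm_command(
  deltas=[
    [-15, 0, 0, 0, 0, 0, 0],
    [-35, 0, 0, 0, 0, 0, 0],
    [-55, -15, 1, 0, 0, 0, 0],
    [-60, -50, 5, 0, 0, 0, 0],
    [-60, -90, 9, 0, 0, 0, 0],
    [-60, -130, 13, 0, 0, 0, 0],
    [-60, -170, 17, 0, 0, 0, 0],
    [-60, -210, 21, 0, 0, 0, 0],
    [-60, -250, 25, 0, 0, 0, 0],
    [-60, -290, 29, 0, 0, 0, 0],
    [-60, -330, 33, 0, 0, 0, 0],
    [-60, -355, 36, 0, 0, 0, 0],
  ],
)

```text
time: 4.82
position: [0.5676, -0.3051, 0.1653]
orientation: [[-0.001, 0.237, 0.972], [-0.001, 0.972, -0.237], [-1.0, -0.001, -0.001]]
contact_force: [0.9, 0.9, 0.3]
opening: -0.004
```

arm_command(
  deltas=[
    [0, -15, 1, 0, 0, 0, 0],
    [0, -25, 2, 0, 0, 0, 0],
    [20, -29, 2, 0, 0, 0, 0],
    [45, -29, 2, 0, 0, 0, 0],
    [65, -29, 2, 0, 0, 0, 0],
    [78, -29, 2, 0, 0, 0, 0],
    [80, -29, 2, 0, 0, 0, 0],
    [80, -29, 2, 0, 0, 0, 0],
  ],
)

```text
time: 5.48
position: [0.5639, -0.3291, 0.0851]
orientation: [[-0.002, 0.235, 0.972], [0.001, 0.972, -0.235], [-1.0, 0.001, -0.002]]
contact_force: [0.2, -0.2, -0.2]
opening: 0.003
```

```bash
python3 - <<'E'
from h import *
s=arm.grab_frame("side")[:,:,::-1];t=arm.grab_frame("top")[:,:,::-1]
a=cv2.resize(s[110:310,220:420],None,fx=2,fy=2,interpolation=cv2.INTER_CUBIC)
b=cv2.resize(t[190:310,390:490],(400,480),interpolation=cv2.INTER_CUBIC)[:400]
cv2.imwrite("pics/e.png",np.hstack([a,b]))
print(arm.sense()["position"],arm.sense()["contact_force"])
E
```

```text
[ 0.56492705 -0.33005041  0.08681325] [-0.04258112 -0.79314093  0.57895172]
```

View pics/e.png

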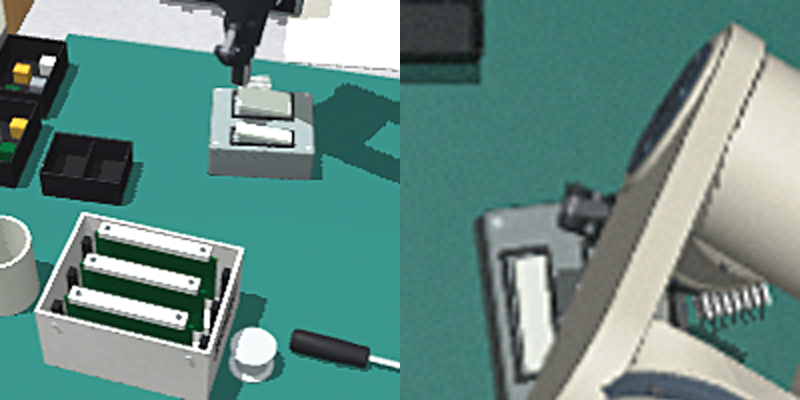

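The cards now sit at even height, and the tip is above the raised +x end of the wide paddle. Next I press it.

arm_command(
  deltas=[
    [5, 0, -1, 0, 0, 0, 0],
    [10, 0, -2, 0, 0, 0, 0],
    [14, 0, -2, 0, 0, 0, 0],
    [17, 0, -2, 0, 0, 0, 0],
    [20, 0, -2, 0, 0, 0, 0],
    [22, 0, -2, 0, 0, 0, 0],
    [24, 0, -2, 0, 0, 0, 0],
    [26, 0, -2, 0, 0, 0, 0],
    [27, 0, -2, 0, 0, 0, 0],
    [28, 0, -2, 0, 0, 0, 0],
    [28, 0, -2, 0, 0, 0, 0],
    [28, 0, -2, 0, 0, 0, 0],
  ],
)

```text
time: 6.58
position: [0.5626, -0.33, 0.0581]
orientation: [[0.001, 0.235, 0.972], [-0.001, 0.972, -0.235], [-1.0, -0.0, 0.001]]
contact_force: [5.8, 0.1, 4.2]
opening: -0.001
```

arm_command(
  deltas=[
    [0.5, 0, 0, 0, 0, 0, 0],
    [1, 0, 0, 0, 0, 0, 0],
    [1.5, 0, 0, 0, 0, 0, 0],
    [2, 0, 0, 0, 0, 0, 0],
    [2.5, 0, 0, 0, 0, 0, 0],
    [3, 0, 0, 0, 0, 0, 0],
    [3, 0, 0, 0, 0, 0, 0],
    [3, 0, 0, 0, 0, 0, 0],
  ],
)

```text
time: 7.25
position: [0.5629, -0.3302, 0.0575]
orientation: [[0.002, 0.236, 0.972], [-0.001, 0.972, -0.236], [-1.0, -0.001, 0.002]]
contact_force: [-0.1, 4.7, 25.7]
opening: 0.0
```

arm_command(
  deltas=[
    [-20, 0, 0, 0, 0, 0, 0],
    [-50, 0, 0, 0, 0, 0, 0],
    [-85, 12, -5, 0, 0, 0, 0],
    [-108, 45, -17, 0, 0, 0, 0],
    [-110, 80, -30, 0, 0, 0, 0],
    [-110, 117, -43, 0, 0, 0, 0],
    [-110, 154, -57, 0, 0, 0, 0],
    [-110, 191, -71, 0, 0, 0, 0],
    [-110, 228, -84, 0, 0, 0, 0],
    [-110, 265, -98, 0, 0, 0, 0],
    [-110, 302, -112, 0, 0, 0, 0],
    [-110, 339, -125, 0, 0, 0, 0],
  ],
)

```text
time: 8.25
position: [0.5181, 0.0304, 0.1639]
orientation: [[-0.004, 0.236, 0.972], [-0.001, 0.972, -0.236], [-1.0, -0.002, -0.003]]
contact_force: [0.8, -0.8, -0.1]
opening: 0.001
```

arm_command(
  deltas=[
    [0, 37, -14, 0, 0, 0, 0],
    [0, 74, -28, 0, 0, 0, 0],
    [0, 111, -41, 0, 0, 0, 0],
    [0, 148, -55, 0, 0, 0, 0],
    [0, 185, -69, 0, 0, 0, 0],
    [0, 222, -82, 0, 0, 0, 0],
    [0, 255, -95, 0, 0, 0, 0],
    [20, 275, -102, 0, 0, 0, 0],
    [50, 281, -105, 0, 0, 0, 0],
    [75, 281, -105, 0, 0, 0, 0],
    [85, 281, -105, 0, 0, 0, 0],
    [85, 281, -105, 0, 0, 0, 0],
  ],
)

```text
time: 9.25
position: [0.4821, 0.325, 0.0767]
orientation: [[-0.006, 0.235, 0.972], [-0.005, 0.972, -0.235], [-1.0, -0.006, -0.005]]
contact_force: [-0.4, -0.3, -0.0]
opening: 0.005
```

```bash
python3 - <<'E'
from h import *
s=arm.grab_frame("side")[:,:,::-1];t=arm.grab_frame("top")[:,:,::-1]
z=lambda im,x,y:cv2.resize(im[y:y+100,x:x+100],(400,400),interpolation=cv2.INTER_CUBIC)
cv2.imwrite("pics/f.png",np.hstack([z(s,290,370),z(s,300,120)]))
cv2.imwrite("pics/g.png",np.hstack([z(t,135,245),z(t,390,215)]))
print(arm.sense()["position"],arm.sense()["contact_force"])
E
```

```text
[0.48454932 0.32624915 0.07991793] [ 0.54914631 -0.28256939  0.89740771]
```

View pics/f.png

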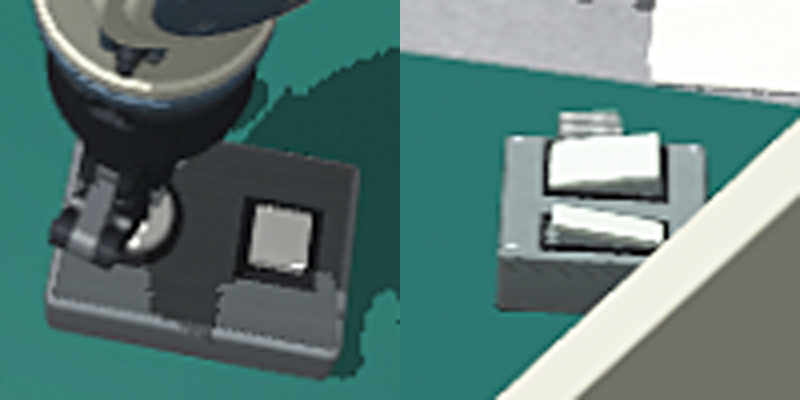

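View pics/g.png

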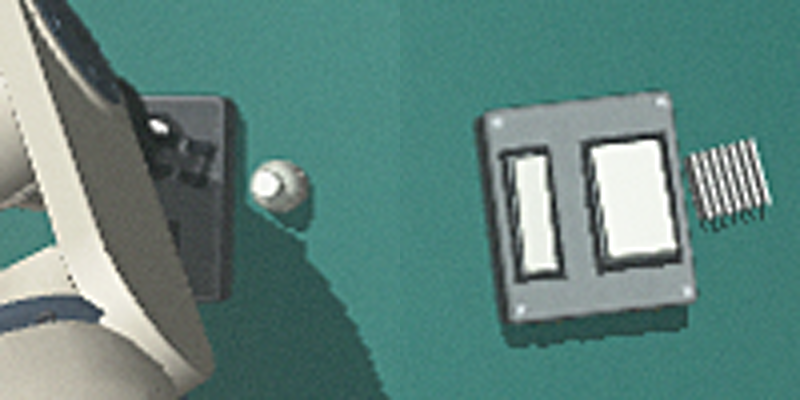

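```bash
python3 - <<'E'
from h import *
def proj(n,P):
    c=arm.camera_info(n);K=np.array([[c["fx"],0,c["cx"]],[0,c["fy"],c["cy"]],[0,0,1]]);R=c["attitude"].T
    return cv2.projectPoints(np.array(P,float).reshape(-1,1,3),cv2.Rodrigues(R)[0],-R@c["position"],K,np.array([c["k1"],0,0,0,0.]))[0][:,0]
s=arm.sense();p=s["position"];R=s["orientation"]
C=[p+R@np.array([a,b,d]) for a in(0,-.03) for b in(-.012,.012) for d in(-.011,.011)]
q=(proj("side",[p,*C,[.485,.327,.056]])-[290,370])*4
print(q.round())
im=arm.grab_frame("side")[370:470,290:390,::-1]
im=cv2.resize(im,None,fx=6,fy=6,interpolation=cv2.INTER_CUBIC)
for i,a in enumerate(q*1.5): cv2.circle(im,tuple(int(v) for v in a),4,(0,0,255) if i in(0,9) else (0,255,255) if i<5 else(255,0,255),-1)
cv2.imwrite("pics/i.png",im)
E
```

```text
[[134. 180.]
 [170. 165.]
 [121. 144.]
 [146. 218.]
 [ 97. 195.]
 [173. 140.]
 [123. 117.]
 [149. 193.]
 [ 98. 170.]
 [131. 201.]]
```

View pics/i.png

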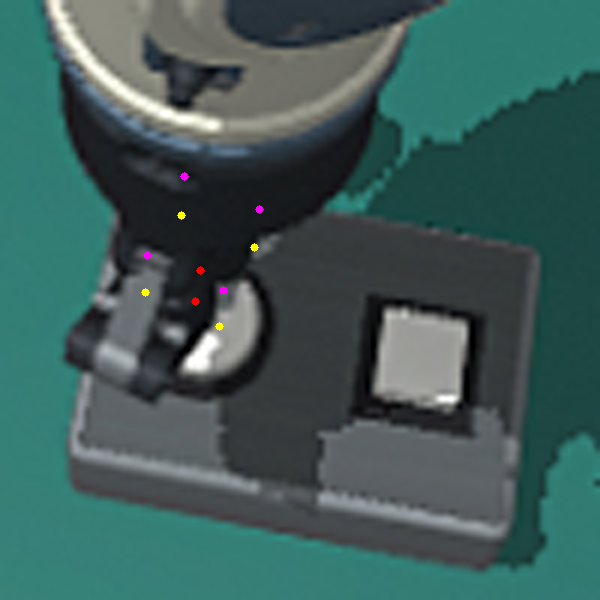

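arm_command(
  deltas=[
    [6, 0, 0, 0, 0, 0, 0],
    [12, 0, 0, 0, 0, 0, 0],
    [17, 0, 0, 0, 0, 0, 0],
    [21, 0, 0, 0, 0, 0, 0],
    [23, 0, 0, 0, 0, 0, 0],
    [25, 0, 0, 0, 0, 0, 0],
    [27, 0, 0, 0, 0, 0, 0],
    [28.5, 0, 0, 0, 0, 0, 0],
    [29.5, 0, 0, 0, 0, 0, 0],
    [30, 0, 0, 0, 0, 0, 0],
    [30, 0, 0, 0, 0, 0, 0],
  ],
)

```text
time: 10.32
position: [0.4846, 0.3269, 0.0501]
orientation: [[-0.0, 0.235, 0.972], [-0.0, 0.972, -0.235], [-1.0, -0.0, -0.0]]
contact_force: [-2.6, -2.8, 5.8]
opening: 0.001
```

Force is 5.8 N at z = 0.050. I'll press slightly further to confirm the stop, then release and retreat.

arm_command(
  deltas=[
    [0.5, 0, 0, 0, 0, 0, 0],
    [1, 0, 0, 0, 0, 0, 0],
    [1.5, 0, 0, 0, 0, 0, 0],
    [1.5, 0, 0, 0, 0, 0, 0],
    [1.5, 0, 0, 0, 0, 0, 0],
  ],
)

```text
time: 10.73
position: [0.4847, 0.327, 0.0498]
orientation: [[0.0, 0.236, 0.972], [0.0, 0.972, -0.236], [-1.0, 0.0, 0.0]]
contact_force: [-5.4, -5.1, 19.3]
opening: -0.004
```

arm_command(
  deltas=[
    [-4, 0, 0, 0, 0, 0, 0],
    [-10, 0, 0, 0, 0, 0, 0],
    [-25, 0, 0, 0, 0, 0, 0],
    [-55, 0, 0, 0, 0, 0, 0],
    [-90, 0, 0, 0, 0, 0, 0],
    [-125, 10, -10, 0, 0, 0, 0],
    [-150, 40, -40, 0, 0, 0, 0],
    [-150, 65, -65, 0, 0, 0, 0],
    [-150, 90, -90, 0, 0, 0, 0],
    [-150, 115, -115, 0, 0, 0, 0],
    [-150, 130, -130, 0, 0, 0, 0],
    [-150, 130, -130, 0, 0, 0, 0],
  ],
)

```text
time: 11.73
position: [0.3868, 0.4878, 0.1986]
orientation: [[0.0, 0.232, 0.973], [0.002, 0.973, -0.232], [-1.0, 0.002, -0.0]]
contact_force: [0.5, -0.5, 0.3]
opening: 0.004
```

```bash
python3 - <<'E'
from h import *
s=arm.grab_frame("side")[:,:,::-1];t=arm.grab_frame("top")[:,:,::-1]
cv2.imwrite("pics/j.png",np.hstack([cv2.resize(s,(800,600))[150:600,200:600],cv2.resize(t,(800,600))[110:560,150:550]]))
cv2.imwrite("pics/k.png",np.hstack([cv2.resize(im[y:y+100,x:x+130],(400,308),interpolation=cv2.INTER_CUBIC) for im,x,y in((s,230,205),(t,145,235))]))
print(arm.sense()["position"],arm.sense()["contact_force"])
E
```

```text
[0.38847919 0.48459278 0.19818246] [ 0.03925429 -0.84424087 -0.35084297]
```

View pics/j.png

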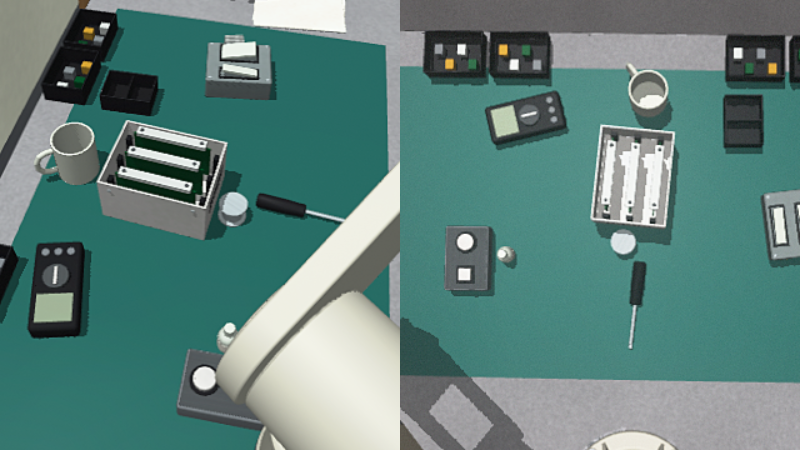

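View pics/k.png

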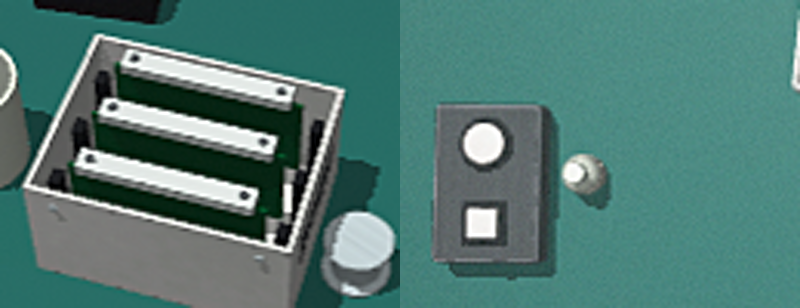

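All three cards are level, the wide paddle is on and the narrow one off. The pod and bystanders are in place, and the arm is clear, so I'm handing in.

```bash
python3 -c "
from workcell import arm
print(arm.hand_in(),arm.sense()['time'])"
```

```text
the job is handed in; nothing more can be done
the job is handed in; nothing more can be done
```

All three steps are done in order and the job was handed in about 12 s into the 56 s limit. No verdict is reported, so these are my own checks:

- **Card:** I pushed it down with the closed fingers until it stopped hard at z = 0.108 m with 22 N. The last pictures show the three bars level.
- **Wide paddle:** I pressed its raised end to a hard stop at z = 0.0575 m with 26 N. The pictures show it tilted the other way, with the narrow paddle still off.
- **Round button:** I pressed it to its stop at z = 0.050 m with 19 N and let it go. It looks released in the pictures, and I never touched the square key.
- **Pod and bystanders:** The last pictures show no visible shift in the pod or the bystanders in view. The arm covered part of the pod in the side view, and the last top view cut off the heat sink; it was in place in the picture before the button press.
- **Arm:** It ended clear of everything, with less than 1 N on the tool.

No check failed. The only disagreement was that the two cameras differed by about 2 to 3 mm on the same points. That is about the calibration's stated accuracy, and the presses were made against the stops.

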